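# Pull down the fuse hatch with the hook stick

### The arm

A 6-joint arm with a two-finger parallel gripper is mounted at the origin on a cart in front of the work surface, level with it; the furniture and walls round the work are solid. World frame = base frame: x ahead of the robot, y to its left, z up, the work surface at z = 0. Lengths are in mm, angles in rad, forces in N, time in s.
With the tool pointing down it reaches from about 350 to 775 mm from the base axis. Payload 7.3 kg.
Tool frame: the origin (TCP) lies midway between the tips of the shut fingers; the grasp point (between the pads) lies 19 mm behind it; z points along the fingers, y is the line along which they close (so a half turn about z gives the same grasp; the last joint's range is limited). The gripper opens to 92 mm and grips with 3 to 60 N. Pads are 19 mm wide; open, the fingers measure 130 mm over their backs; the gripper's body (75 mm by 190 mm) begins 47 mm behind the grasp point.
Start: joints at [1.045, 0.342, 1.524, -0, 1.275, -0.146], TCP at [194.623, 487.613, 226.741] pointing down, gripper open.
Joint ranges: [-2.53, 2.53], [-0.77, 2.02], [0.04, 2.7], [-1, 4.14], [0.28, 2.66], [-3.11, 3.11]. Speed limits (rad/s): [2.57, 2.57, 3.14, 3.14, 3.14, 3.14].

### API

Orientations are given as [roll, pitch, yaw] about the fixed x, y, z axes, in that order (R = Rz(yaw) Ry(pitch) Rx(roll)).
In Python, from plant import bot gives the robot as it stands. The module is installed in compiled form; this text tells all that it offers.
- The arm moves only by the shell command python3 -m crank 'ROWS' [OPENING]. ROWS is JSON, a list of rows, each a list of 6 numbers: the shift along the tool's x, y, z in m, then the turn, a rotation vector about the tool's x, y, z in rad. In form: [[dx, dy, dz, wx, wy, wz], ...]. A call has 1 to 5 rows; each row shifts and turns the commanded pose from where the row before left it, along the tool's axes as they then stand; what a row does not reach is not made up. A row lasts 1/8 s, in which the tool goes at most 62.5 mm and 10.7 degrees, less where a joint would pass 70% of its speed; a pose out of reach is approached as far as the arm can. A call is refused whole if a number of a shift passes 0.0625 or a number of a turn 0.188, either way. A call with a gripper value outside its range is refused whole. OPENING is the opening in per cent of the stroke, from 0 (shut) to 100 (fully open), set as the call begins (- or left out, the last holds). The fingers move at their own pace and stop on an object; the grip force is fixed at half the most. Time passes only in rows, so rows that do not move let the fingers close. It gives the time, the measured TCP pose, the force, the opening and the grip force at its end, in the units of the state.
- bot.get_obs(): the state, without advancing time (a new reading comes with each control period).
- bot.capture(name): name is "scene" or "side" or "wrist"; returns a dict with "color" (480x640x3 uint8, blue, green, red), "fov_y" (degrees; the focal length in pixels is half the picture's height over the tangent of half this angle, whatever the lens; pixels are square), "cx", "cy" (the principal point, pixels), "extrinsics" (4x4, takes a point from world to camera coordinates); the wrist camera has in their place "tool_from_camera" (4x4, takes a point from camera to tool coordinates, whose origin is the TCP and whose axes are the flange's). Camera axes: x right, y up, looking along -z (the intrinsics and any distortion apply to the point x, -y, -z); pixel columns grow to the right and rows downward; lengths in mm; the calibration is good to about 2 mm. A picture is of the moment at which its call begins: read the wrist's pose just before it. There is no depth.
- bot.close_job(): hands the job in; it is judged then, once.
The state is a dict: "time": time; "joint_positions": joint angles; "dq": joint speeds; "tau": joint torques, N m; "tool_pos": TCP position; "tcp_rot": TCP orientation; "contact_force": force on the tool from outside, world axes, zero at the start; "moment": the same for the moment, N m; "grip_width": finger opening in mm; "finger_force": force on a finger pad.
Only numpy, scipy, OpenCV 4.12 (cv2) and the standard library are available. Lean on these libraries where they do the work, as an engineer would, in place of code of your own. Each camera call takes 0.05 s, during which the arm holds its last target. There are 200 camera calls.

### The job

Isolate the fuse switch on the bench panel: pick up the insulated hook stick, hook its side pin into the pull eye of the red hatch and draw the hatch gently down until it clicks into its fully open, parked position. Then unhook and lay the stick back in its wooden rest the way it lay. Keep hand and arm off the switch panel, do not strain the eye (20 N at most) or let the hatch snap back, and leave the other things on the bench alone.

Things in the scene. Friction and masses are not known exactly. Their poses are not given: they have to be found in the camera images.
- stick: loose insulated hook stick, 0.22 kg, 265 mm long, lying level in its rest, axis 75 mm above the bench. Origin on the axis, mid-grip, at its balance point; +x to the hook end, z up. Black grip bar 22 mm (y) x 26 mm (z) from x=-90 to 60 mm: take it from above across the 22 mm. Red hand guard 42 mm wide at x=56 to 65 mm, then a 14 mm shaft
- hook (a point): point on the stick's steel side pin, at (165, 20, 0) mm in the stick's frame, same axes. The pin is 8 mm thick, leaves the end of the shaft at x=165 mm, runs square to it along +y and ends rounded at y=34 mm. Under the load of a catch the stick tips a little in the fingers, so that the pin lags by some 5 to 20 mm: go by the pull felt and the hatch, not by the pose alone
- stick_rest: fixed wooden cradle of the stick, 236 x 76 mm, origin on the bench. Two notches with flared tops: at x=-70 mm, 27 mm wide, under the grip; at x=92 mm, 18 mm wide, under the shaft; their tops reach z=91 mm. The stick lies along its x, hook end to +x, pin to +y, its origin at (0 +-8, 0, 75) mm in this frame
- panel: fixed upright white panel on a foot, 190 mm wide, 383 mm tall, carrying the fuse switch with the red hatch. Origin on the bench under it, z up, front faces its -x. A steel stay arm with two brass plungers stands out at the +y side of the hatch; the -y side is clear. Only the eye is to be touched, and only with the stick
- hatch (a joint): hatch angle, rad: 0 shut, upright; 1.40 parked against a hard stop, its top swung out to the panel's -x and down. A catch holds it shut: 4 to 8 N at the eye frees it by 0.08. A spring then pulls it shut with 1 to 3 N at the eye. From 1.25 the park catch resists with 7 to 11 N in all; past 1.34 it clicks, the load drops, the hatch goes to the stop and stays
- eye (a point): centre of the steel pull eye on the hatch's outer face: ring of 16 mm bore, 6 mm wire, bore along the panel's y, its centre 24 mm out from the face, 122 mm from the hinge axis along the hatch and 30 mm out from it (shut: above, towards the panel's -x); the hatch ends 28 mm beyond it, 69 mm to each side. Axes: x into the hatch, y along the bore, z up it when shut. Bent by over 20 N
- hatch_hinge (a point): middle of the hatch's hinge axis, which runs along the panel's y, 170 mm above the bench and 47 mm in front of the panel's origin; axes as the panel's
- multimeter: yellow and black multimeter, 152 x 76 x 45 mm, lying on the bench; leave alone
- side_cutters: red-handled side cutters, 188 mm long, lying flat; leave alone
- tape_black: roll of black tape, 63 mm across; leave alone
- tape_red: roll of red tape, 53 mm across; leave alone
- fuse_a: small cartridge fuse, 10 x 38 mm; leave alone
- fuse_b: small cartridge fuse, 10 x 38 mm; leave alone

How it is judged (in metres and radians):
On the way, in this order (a step that is already met when the one before it is completed fails the run):
1. the stick is lifted out of its rest (height (world z) of stick above 0.11 m), for 0.1 s.
2. the stick's pin is in the eye and has drawn the hatch half way down (distance between hook and eye below 0.02 m and value of joint hatch above 0.6 rad), for 0.1 s.
3. the hatch is parked, fully open (value of joint hatch above 1.37 rad), for 0.2 s.
At the end, for the whole second after the job is handed in: The hatch stays parked (joint above 1.37 rad) and the stick lies still in both notches of its rest as it lay: hook end to the rest's +x, upright, within 30 mm along the rest, 8 mm across and 7 mm in height (value of joint hatch above 1.37 rad and x of stick in the frame of stick_rest between -0.03 and 0.03 m and y of stick in the frame of stick_rest between -0.008 and 0.008 m and z of stick in the frame of stick_rest between 0.068 and 0.082 m and angle between the x axis of stick and the x axis of stick_rest, either way round below 0.08 rad and x of hook in the frame of stick_rest above 0.1 m and angle between stick's own z axis and vertical below 0.15 rad and linear speed of stick below 0.02 m/s); the robot touches nothing.
It fails at once if the stick strains the eye or the switch with more than 20 N (contact force between stick and panel above 20 N).
It fails at once if hand or arm touches the switch panel (contact force between any of the fingers, the arm and panel above 0.5 N).
It fails at once if the hatch is let go and snaps back (velocity of joint hatch below -3 rad/s).
It fails at once if another thing on the bench is shifted by more than 20 mm (distance of any of multimeter, side_cutters, tape_black, tape_red, fuse_a, fuse_b from where it was at the start of the episode above 0.02 m).
It also fails if it takes over 61 s, if anything falls off the work surface, if the arm or the gripper's body presses on something with over 40 N, if the wrist force passes 120 N, or if a joint passes its speed limit or range.

## Working session

There is one attempt and no reset: what is moved stays moved. The work goes in short steps, Python scripts to look and compute and a shell command to move; the robot and the scene stay as the last step left them, time stands still between calls to the robot, and variables do not carry over. Pictures are saved under pics/ and viewed, at most 10 in all, crops included, and the job is handed in when it is done.

```bash
mkdir -p pics
cat > h.py <<'E'
import numpy as np,cv2
from plant import bot
from scipy.spatial.transform import Rotation as Ro
def cam(n):
    o=bot.get_obs(); c=bot.capture(n)
    f=240/np.tan(np.radians(c["fov_y"])/2)
    K=np.array([[f,0,c["cx"]],[0,f,c["cy"]],[0,0,1]])
    if "extrinsics" in c: E=np.array(c["extrinsics"])
    else:
        T=np.eye(4);T[:3,:3]=Ro.from_euler('xyz',o["tcp_rot"]).as_matrix();T[:3,3]=o["tool_pos"]
        E=np.linalg.inv(T@np.array(c["tool_from_camera"]))
    return c["color"],K,E,{k:v for k,v in c.items() if k!="color"}
def ray(K,E,u,v):
    d=np.array([(u-K[0,2])/K[0,0],-(v-K[1,2])/K[0,0],-1]);R=E[:3,:3]
    return -R.T@E[:3,3],R.T@d
def at_z(K,E,u,v,z):
    o,d=ray(K,E,u,v);return o+d*(z-o[2])/d[2]
def proj(K,E,P):
    p=E[:3,:3]@np.array(P,float)+E[:3,3];return K[0,2]-K[0,0]*p[0]/p[2],K[1,2]+K[0,0]*p[1]/p[2]
E
python3 - <<'E'
from h import *
import pickle
o=bot.get_obs();print(o)
for n in("scene","side"):
    i,K,E,c=cam(n);cv2.imwrite(f"pics/{n}0.png",i);pickle.dump((K,E),open(n+".pkl","wb"));print(c)
E
```

```text
{'time': 0.0, 'joint_positions': array([ 1.04498148e+00,  3.42749862e-01,  1.52502919e+00, -6.28743929e-06,
        1.27539058e+00, -1.46028984e-01]), 'dq': array([-0.00065094,  0.00082275,  0.00192181, -0.00165536, -0.00073707,
       -0.00116502]), 'tau': array([ 1.00502239e-03, -4.31234658e+01, -2.44226503e+01,  7.18686660e-02,
        5.58083807e-02, -1.23327836e-04]), 'tool_pos': array([194.41562715, 487.23327851, 226.0266305 ]), 'tcp_rot': array([-3.14003158e+00, -2.23518903e-04,  2.76180845e+00]), 'contact_force': array([0.08144413, 1.20547319, 0.4272579 ]), 'moment': array([ 0.03160863,  0.05470509, -0.00148622]), 'finger_force': 0.0, 'grip_width': 91.97524608493808}
{'fov_y': 42.81642018171799, 'cx': 326.06863074745223, 'cy': 243.51070871285617, 'extrinsics': array([[ 6.49773691e-01, -7.59813936e-01,  2.18387880e-02,
        -4.06882185e+02],
       [ 4.95370472e-01,  4.45070152e-01,  7.46003121e-01,
        -3.98848764e+02],
       [-5.76543360e-01, -4.73914910e-01,  6.65584263e-01,
        -1.22657371e+03],
       [ 0.00000000e+00,  0.00000000e+00,  0.00000000e+00,
         1.00000000e+00]])}
{'fov_y': 51.58664093841041, 'cx': 317.303808272125, 'cy': 235.91566334586236, 'extrinsics': array([[-1.15164615e-01, -9.93345723e-01, -1.17768832e-03,
         3.46078668e+00],
       [ 8.09357174e-01, -9.45209355e-02,  5.79660899e-01,
        -5.55701499e+02],
       [-5.75914991e-01,  6.58032537e-02,  8.14856954e-01,
        -9.03269162e+02],
       [ 0.00000000e+00,  0.00000000e+00,  0.00000000e+00,
         1.00000000e+00]])}
```

View pics/scene0.png

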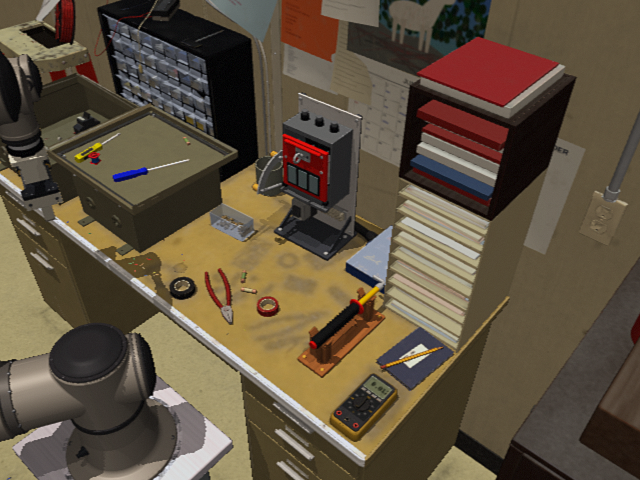

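View pics/side0.png

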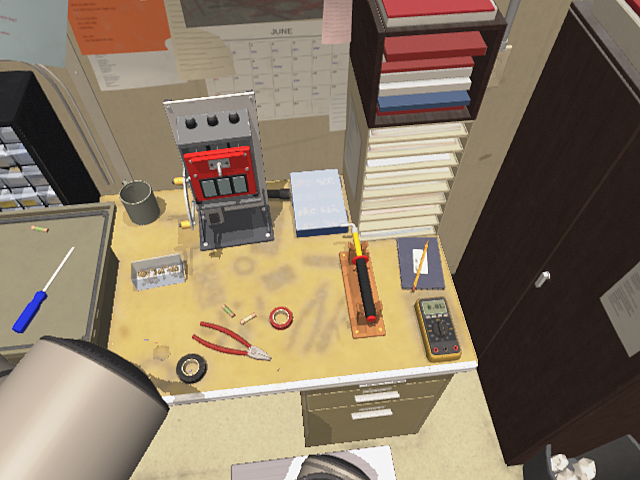

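The scene shows the panel at about (320,175) and the stick in its rest at (345,325). In the side view the eye is near (219,165), and the stick runs from (372,320) to (352,228) with the pin pointing left. I'll enlarge both for pixel measurements.

Run:
```python
import cv2,numpy as np
i=cv2.imread("pics/side0.png");s=cv2.imread("pics/scene0.png")
a=cv2.resize(i[85:255,165:285],None,fx=3.4,fy=3.4,interpolation=cv2.INTER_CUBIC)
b=cv2.resize(i[213:348,325:395],None,fx=4.28,fy=4.28,interpolation=cv2.INTER_CUBIC)
b=b[:578]
h=max(a.shape[0],b.shape[0]);
c=np.zeros((h,a.shape[1]+b.shape[1],3),np.uint8);c[:a.shape[0],:a.shape[1]]=a;c[:b.shape[0],a.shape[1]:]=b
print(a.shape,c.shape);cv2.imwrite("pics/c1.png",c)
a=cv2.resize(s[85:265,265:370],None,fx=3.3,fy=3.3,interpolation=cv2.INTER_CUBIC)
b=cv2.resize(s[275:385,290:395],None,fx=4,fy=4,interpolation=cv2.INTER_CUBIC)
h=max(a.shape[0],b.shape[0]);
c=np.zeros((h,a.shape[1]+b.shape[1],3),np.uint8);c[:a.shape[0],:a.shape[1]]=a;c[:b.shape[0],a.shape[1]:]=b
print(a.shape,c.shape);cv2.imwrite("pics/c2.png",c)
```

```text
(578, 408, 3) (578, 708, 3)
(594, 346, 3) (594, 766, 3)
```

View pics/c1.png

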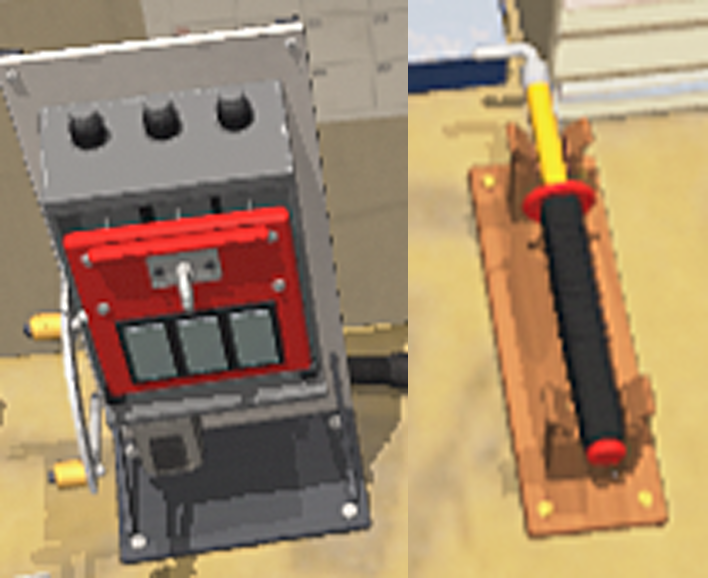

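View pics/c2.png

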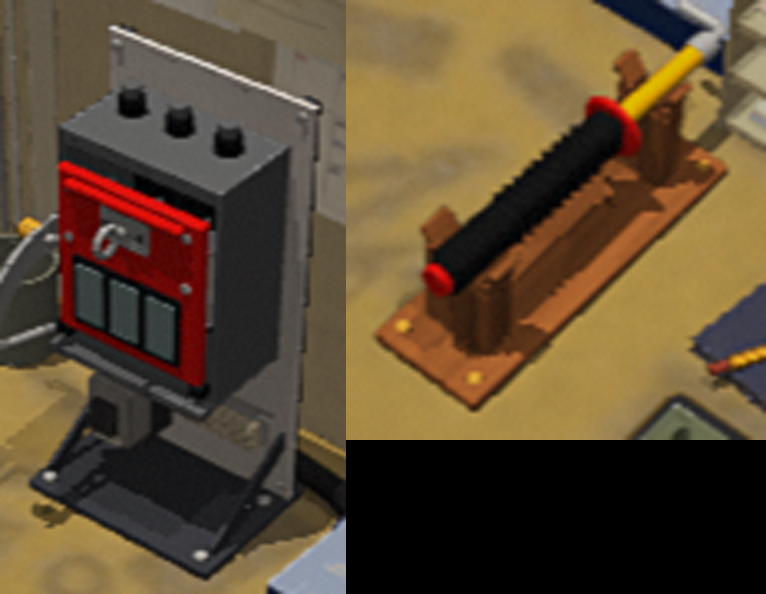

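Run:
```python
from h import *
import pickle
S=pickle.load(open("side.pkl","rb"));C=pickle.load(open("scene.pkl","rb"))
def tri(a,b):
    A=np.zeros((3,3));B=np.zeros(3);L=[ray(*S,*a),ray(*C,*b)]
    for o,d in L:
        d=d/np.linalg.norm(d);M=np.eye(3)-np.outer(d,d);A+=M;B+=M@o
    p=np.linalg.solve(A,B);return p,np.linalg.norm(np.cross(L[0][1]/np.linalg.norm(L[0][1]),p-L[0][0]))
l=lambda u,v:(165+u/3.4,85+v/3.4); r=lambda u,v:(325+(u-408)/4.28,213+v/4.28)
m=lambda u,v:(265+u/3.3,85+v/3.3); n=lambda u,v:(290+(u-346)/4,275+v/4)
for k,a,b in[("eye",l(184,287),m(107,238)),("pTL",l(0,60),m(112,28)),("pTR",l(302,25),m(318,105)),("hatchTL",l(64,238),m(60,165)),("hatchTR",l(288,212),m(208,225)),
 ("hBR",l(315,370),m(203,385)),("cap",r(607,452),n(438,278)),("corner",r(540,65),n(708,45)),("guard",r(560,202),n(613,125))]:
    p,e=tri(a,b);print(k,p.round(1),round(e,1))
for k,a in[("pTL",l(0,60)),("pTR",l(302,25))]:print(k,at_z(*S,*a,383).round(1))
for k,a in[("cap",r(607,452)),("corner",r(540,65)),("tip",r(475,50)),("guard",r(560,202))]:print(k,at_z(*S,*a,75).round(1))
for a in[(470,170),(665,522),(528,535)]:print("rest",at_z(*S,*r(*a),10).round(1))
for a in[(378,340),(475,408),(726,170)]:print("restC",at_z(*C,*n(*a),10).round(1))
```

```text
eye [664.7 132.8 293. ] 0.5
pTL [776.6 228.6 384.4] 0.2
pTR [794.8  45.7 381.1] 1.3
hatchTL [689.6 201.7 316.2] 1.1
hatchTR [697.7  65.  317.7] 1.2
hBR [692.6  62.6 175.5] 2.8
cap [ 392.  -160.4   76.5] 0.4
corner [ 632.6 -164.8   78. ] 1.8
guard [ 543.3 -161.6   76. ] 0.3
pTL [778.8 229.1 383. ]
pTR [790.3  45.7 383. ]
cap [ 392.2 -160.6   75. ]
corner [ 637.  -165.8   75. ]
tip [ 651.9 -130.2   75. ]
guard [ 543.6 -161.7   75. ]
rest [ 612.4 -124.    10. ]
rest [ 379.1 -195.1   10. ]
rest [ 380.2 -121.9   10. ]
restC [ 377.5 -129.3   10. ]
restC [ 378.7 -200.3   10. ]
restC [ 610.  -200.6   10. ]
```

```bash
python3 -m crank '[[0,0,0,0,0,-0.185],[0,0,0,0,0,-0.185],[-0.024,-0.054,0,0,0,0],[-0.024,-0.054,0,0,0,0],[-0.024,-0.054,0,0,0,0]]' 60
python3 -m crank '[[-0.024,-0.054,0,0,0,0],[-0.024,-0.054,0,0,0,0],[-0.024,-0.054,0,0,0,0],[-0.024,-0.054,0,0,0,0],[-0.024,-0.054,0,0,0,0]]'
python3 -m crank '[[-0.024,-0.054,0,0,0,0],[-0.024,-0.054,0,0,0,0],[-0.024,-0.054,0,0,0,0],[-0.024,-0.054,0,0,0,0],[0,0,0,0,0,0]]'
```

```text
time: 0.72
tool_pos: [265.2, 323.2, 226.4]
tcp_rot: [-3.141, -0.0, 3.133]
contact_force: [0.7, 0.1, 0.0]
grip_width: 55.2
finger_force: 0.0
time: 1.35
tool_pos: [382.7, 51.9, 226.7]
tcp_rot: [3.141, 0.0, 3.132]
contact_force: [0.2, 0.7, 0.9]
grip_width: 55.0
finger_force: 0.0
time: 1.98
tool_pos: [476.9, -166.5, 225.7]
tcp_rot: [-3.141, -0.001, 3.128]
contact_force: [-0.5, 1.4, -0.2]
grip_width: 55.3
finger_force: 0.0
```

Run:
```python
from h import *
import pickle
i,K,E,c=cam("wrist");cv2.imwrite("pics/w1.png",i);pickle.dump((K,E),open("w1.pkl","wb"))
print(np.round(c["tool_from_camera"],2).tolist(), c['fov_y'])
for k,p in dict(cap=(392,-160,75),guard=(545,-162,75),pin=(650,-162,75),tip=(650,-128,75),orig=(485,-161,75)).items():print(k,np.round(proj(K,E,p)))
```

```text
[[0.0, 0.95, 0.31, 84.43], [1.0, -0.0, 0.0, -0.32], [0.0, 0.31, -0.95, -157.46], [0.0, 0.0, 0.0, 1.0]] 68.87450513969563
cap [324. 126.]
guard [323. 292.]
pin [324. 381.]
tip [356. 381.]
orig [324. 233.]
```

View pics/w1.png

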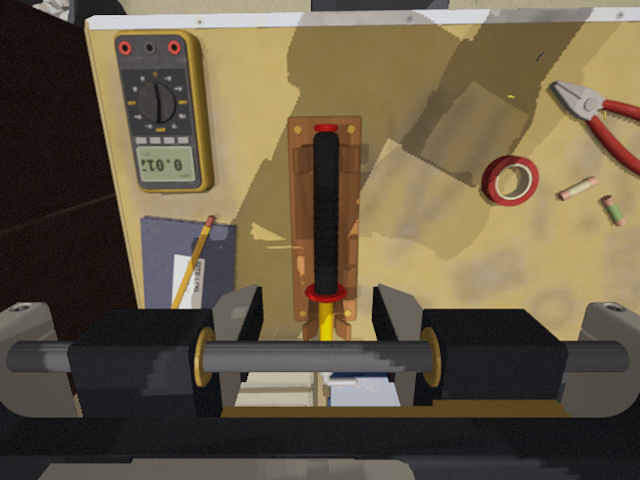

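The wrist view confirms the estimate: cap at (326,127), guard at (326,292) and pin at (343,382). I'll go down and grip.

```bash
python3 -m crank '[[-0.008,0.007,0.03,0,0,0],[0,0,0.05,0,0,0],[0,0,0.05,0,0,0],[0,0,0.03,0,0,0],[0,0,0,0,0,0]]'
python3 - <<'E'
from h import *
o=bot.get_obs();print(o['tool_pos'],o['tcp_rot'])
E
```

```text
time: 2.65
tool_pos: [482.4, -154.1, 65.1]
tcp_rot: [3.139, -0.005, 3.133]
contact_force: [0.2, -0.2, 0.9]
grip_width: 55.1
finger_force: 0.0
[ 482.42370972 -154.09537509   65.09935938] [ 3.13889133 -0.00496104  3.13314596]
```

```bash
python3 -m crank '[[-0.002,-0.005,0.008,0,0,0],[0,0,0,0,0,0]]'
python3 -m crank '[[0,0,0,0,0,0],[0,0,0,0,0,0],[0,0,0,0,0,0],[0,0,0,0,0,0]]' 0
```

```text
time: 2.9
tool_pos: [487.0, -161.6, 59.6]
tcp_rot: [-3.141, 0.002, 3.132]
contact_force: [-0.0, -0.2, 0.0]
grip_width: 55.1
finger_force: 0.0
time: 3.4
tool_pos: [486.3, -161.1, 58.8]
tcp_rot: [3.141, 0.0, 3.132]
contact_force: [-0.6, 0.2, 0.6]
grip_width: 22.1
finger_force: 30.0
```

```bash
python3 -m crank '[[0,0,-0.02,0,0,0],[0,0,-0.03,0,0,0],[0.006,0,-0.04,0,0,0],[0.006,0,-0.04,0,0,0],[0,0.02,-0.04,0,0,0]]'
python3 -m crank '[[0,0.04,-0.04,0,0,0],[0,0.045,-0.008,0,0,-0.04],[0,0.045,0,0,0,-0.04],[0,0.04,0,0,0,0],[0,0.02,0,0,0,0]]'
python3 -m crank '[[0,0,0,0,0,0],[0,0,0,0,0,0]]'
python3 - <<'E'
from h import *
import pickle
o=bot.get_obs();print(o['tool_pos'],o['tcp_rot'],o['contact_force'],o['moment'])
im=[]
for n,(x,y) in dict(side=(170,110),scene=(255,110)).items():
    i,K,E,c=cam(n);cv2.imwrite(f"pics/{n}1.png",i)
    im.append(cv2.resize(i[y:y+120,x:x+80] if 0 else i[y:y+110,x:x+110],None,fx=3.6,fy=3.6,interpolation=cv2.INTER_CUBIC))
cv2.imwrite("pics/c3.png",np.hstack(im))
E
```

```text
time: 4.03
tool_pos: [473.8, -141.6, 229.5]
tcp_rot: [3.141, -0.001, 3.13]
contact_force: [0.8, 0.6, -0.9]
grip_width: 22.0
finger_force: 29.9
time: 4.65
tool_pos: [469.0, 50.6, 276.4]
tcp_rot: [3.141, -0.001, -3.069]
contact_force: [0.4, 0.8, -2.6]
grip_width: 22.0
finger_force: 29.9
time: 4.9
tool_pos: [469.7, 48.2, 276.5]
tcp_rot: [-3.141, -0.001, -3.071]
contact_force: [-0.1, -0.5, -2.0]
grip_width: 21.5
finger_force: 29.9
[469.6558179   48.15844803 276.46066237] [-3.14133649e+00 -5.71485317e-04 -3.07146896e+00] [-0.09422511 -0.50734028 -1.95224065] [ 0.06090309  0.04630646 -0.0026484 ]
```

View pics/c3.png

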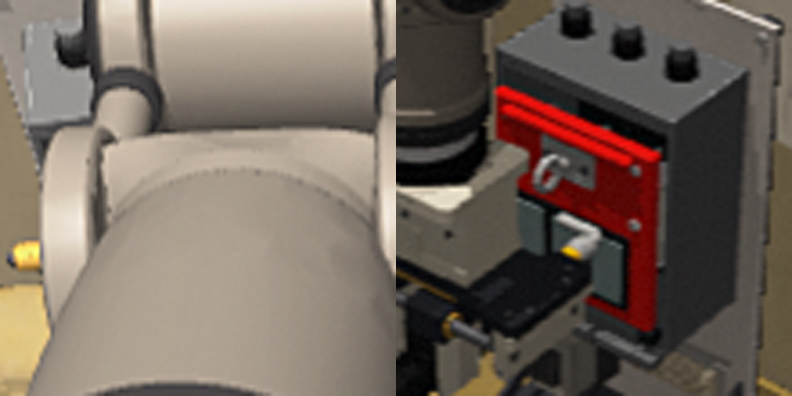

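Run:
```python
from h import *
import pickle
C=pickle.load(open("scene.pkl","rb"));S=pickle.load(open("side.pkl","rb"))
t=lambda p:np.round([396+(p[0]-255)*3.6,(p[1]-110)*3.6],1)
o=bot.get_obs();ps=o['tcp_rot'][2]+np.pi;R=np.array([[np.cos(ps),-np.sin(ps),0],[np.sin(ps),np.cos(ps),0],[0,0,1]])
for dx in(-1,):
  org=o['tool_pos']+[dx,0,16.5]
  for p in[(165,34,0),(165,30,0),(169,0,0),(165,0,0),(150,0,0)]:print(p,(org+R@p).round(1),t(proj(*C,org+R@p)))
for e in[(664.7,132.8,292),(667,133,292),(664.7,136,292),(664.7,132.8,289)]:print(e,t(proj(*C,e)),np.round(proj(*S,e),1))
```

```text
(165, 34, 0) [631.   93.1 293.1] [558.1 214.5]
(165, 30, 0) [631.3  89.1 293.1] [563.  216.7]
(169, 0, 0) [637.4  59.5 293.1] [603.2 230.5]
(165, 0, 0) [633.4  59.2 293.1] [599.4 233.3]
(150, 0, 0) [618.4  58.2 293.1] [585.1 244. ]
(664.7, 132.8, 292) [548.2 171.5] [219.2 169.5]
(667, 133, 292) [550.3 170. ] [219.1 168.7]
(664.7, 136, 292) [544.7 169.7] [217.7 169.6]
(664.7, 132.8, 289) [548.3 175.3] [219.4 170.5]
```

```bash
python3 -m crank '[[-0.018,0,0,0,0,0],[-0.018,0.005,0,0,0,0],[0,0.01,0,0,0,0],[0,0.01,0,0,0,0],[0,0,0,0,0,0]]'
python3 -m crank '[[0,0,0,0,0,0],[0,0,0,0,0,0]]'
cat > look.py <<'E'
from h import *
import sys,pickle
C=pickle.load(open("scene.pkl","rb"))
o=bot.get_obs();print(o['tool_pos'].round(1),o['tcp_rot'].round(3),o['contact_force'].round(1),o['moment'].round(2))
i,K,E,c=cam("scene");x,y=int(sys.argv[2]),int(sys.argv[3]);s=7
a=cv2.resize(i[y:y+80,x:x+105],None,fx=s,fy=s,interpolation=cv2.INTER_CUBIC)
ps=o['tcp_rot'][2]+np.pi;R=Ro.from_euler('z',ps).as_matrix();org=o['tool_pos']+[-1,0,16.5]
t=lambda p:np.round([(p[0]-x)*s,(p[1]-y)*s],1)
for n,p in dict(hook=(165,20,0),tip=(165,34,0),corner=(165,0,0)).items():print(n,(org+R@p).round(1),t(proj(*C,org+R@p)))
print("eye",t(proj(*C,(664.7,132.8,292))))
cv2.imwrite(sys.argv[1],a)
E
python3 look.py pics/c4.png 265 130
```

```text
time: 5.62
tool_pos: [503.3, 76.8, 276.8]
tcp_rot: [3.141, -0.0, -3.07]
contact_force: [-0.4, 0.1, -2.1]
grip_width: 22.0
finger_force: 29.9
time: 5.88
tool_pos: [503.8, 75.9, 276.8]
tcp_rot: [-3.141, 0.0, -3.072]
contact_force: [0.2, -0.1, -2.1]
grip_width: 21.7
finger_force: 29.9
[503.8  75.9 276.8] [-3.141  0.    -3.072] [ 0.2 -0.1 -2.1] [0.05 0.01 0.01]
hook [666.  107.4 293.3] [283.2 216.7]
tip [665.  121.4 293.3] [251.1 202.4]
corner [667.4  87.5 293.3] [329.6 237.4]
eye [226.  193.5]
```

View pics/c4.png

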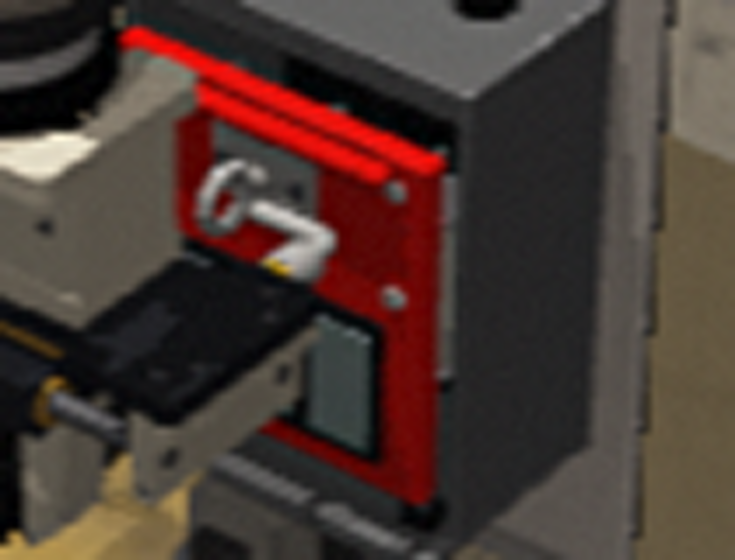

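The pin tip at (250,208) lines up with the ring bore, whose centre is near (228,196). I'll insert along the pin and watch the force.

```bash
python3 -m crank '[[0,0.006,0,0,0,0],[0,0.005,0,0,0,0],[0,0,0,0,0,0]]'
python3 -m crank '[[0,0.006,0,0,0,0],[0,0,0,0,0,0]]'
```

```text
time: 6.3
tool_pos: [503.0, 87.6, 276.7]
tcp_rot: [3.141, -0.0, -3.071]
contact_force: [0.8, 0.0, -2.3]
grip_width: 21.9
finger_force: 29.9
time: 6.55
tool_pos: [502.7, 93.5, 276.7]
tcp_rot: [3.141, 0.0, -3.071]
contact_force: [-0.0, 0.4, -2.0]
grip_width: 22.0
finger_force: 29.9
```

```bash
python3 -m crank '[[0,0.005,0,0,0,0],[0,0.004,0,0,0,0],[0,0,0,0,0,0]]'
python3 look.py pics/c5.png 265 130
```

```text
time: 6.92
tool_pos: [502.0, 102.4, 276.7]
tcp_rot: [3.141, 0.0, -3.071]
contact_force: [-0.3, -0.1, -2.5]
grip_width: 21.9
finger_force: 29.9
[502.  102.4 276.7] [ 3.141  0.    -3.071] [-0.3 -0.1 -2.5] [0.02 0.03 0.  ]
hook [664.2 134.  293.2] [222.5 189.8]
tip [663.2 147.9 293.2] [190.9 175.8]
corner [665.6 114.  293.2] [268.2 210.1]
eye [226.  193.5]
```

View pics/c5.png

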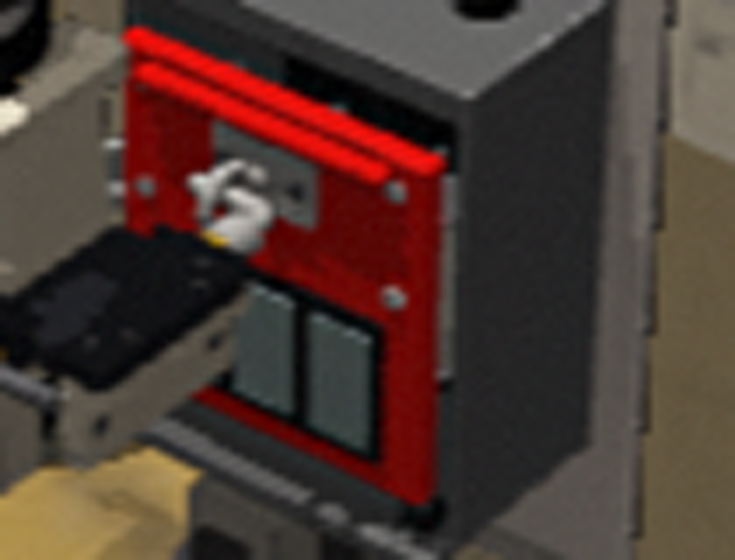

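```bash
python3 -m crank '[[0.003,0,0.0005,0,0,0],[0.003,0,0.0005,0,0,0],[0,0,0,0,0,0]]'
python3 -m crank '[[0.003,0,0.001,0,0,0],[0.002,0,0.0005,0,0,0],[0,0,0,0,0,0]]'
```

```text
time: 7.35
tool_pos: [496.9, 101.6, 276.0]
tcp_rot: [3.141, 0.003, -3.072]
contact_force: [4.4, 0.9, -3.5]
grip_width: 21.8
finger_force: 29.9
time: 7.72
tool_pos: [492.0, 101.4, 274.5]
tcp_rot: [3.141, 0.003, -3.072]
contact_force: [4.3, -0.0, -3.0]
grip_width: 21.5
finger_force: 30.0
```

```bash
python3 -m crank '[[0.003,0,0.001,0,0,0],[0.003,0,0.001,0,0,0],[0.003,0,0.001,0,0,0],[0,0,0,0,0,0]]'
python3 -m crank '[[0.004,0,0.0015,0,0,0],[0.004,0,0.0015,0,0,0],[0.004,0,0.002,0,0,0],[0,0,0,0,0,0]]'
```

```text
time: 8.22
tool_pos: [481.4, 100.6, 271.1]
tcp_rot: [-3.142, -0.001, -3.071]
contact_force: [-0.3, 0.4, -2.5]
grip_width: 22.2
finger_force: 30.0
time: 8.72
tool_pos: [469.7, 99.8, 266.1]
tcp_rot: [3.142, -0.0, -3.071]
contact_force: [2.6, -0.7, -3.4]
grip_width: 22.1
finger_force: 30.0
```

```bash
python3 -m crank '[[0.005,0,0.003,0,0,0],[0.005,0,0.004,0,0,0],[0.005,0,0.004,0,0,0],[0.005,0,0.005,0,0,0],[0.005,0,0.005,0,0,0]]'
python3 -m crank '[[0.0045,0,0.005,0,0,0],[0.0045,0,0.005,0,0,0],[0.004,0,0.005,0,0,0],[0.004,0,0.005,0,0,0],[0,0,0,0,0,0]]'
```

```text
time: 9.35
tool_pos: [444.8, 98.0, 245.1]
tcp_rot: [3.142, 0.0, -3.071]
contact_force: [0.5, 0.7, 0.5]
grip_width: 22.3
finger_force: 30.0
time: 9.98
tool_pos: [427.6, 96.8, 224.7]
tcp_rot: [-3.142, -0.001, -3.071]
contact_force: [1.2, -0.7, -1.0]
grip_width: 21.8
finger_force: 30.0
```

```bash
python3 -m crank '[[0.003,0,0.005,0,0,0],[0.003,0,0.005,0,0,0],[0.003,0,0.005,0,0,0],[0.003,0,0.005,0,0,0],[0,0,0,0,0,0]]'
python3 -m crank '[[0.0018,0,0.005,0,0,0],[0.0017,0,0.005,0,0,0],[0.0017,0,0.005,0,0,0],[0.0015,0,0.005,0,0,0],[0.001,0,0.005,0,0,0]]'
python3 look.py pics/c6.png 240 165
```

```text
time: 10.6
tool_pos: [415.5, 96.0, 204.7]
tcp_rot: [3.142, -0.002, -3.071]
contact_force: [-0.0, 0.0, -1.2]
grip_width: 21.8
finger_force: 30.0
time: 11.22
tool_pos: [408.5, 95.5, 179.9]
tcp_rot: [3.142, 0.0, -3.071]
contact_force: [1.2, 0.6, -1.8]
grip_width: 22.0
finger_force: 30.0
[408.5  95.5 179.9] [ 3.142  0.    -3.071] [ 1.2  0.6 -1.8] [ 0.14 -0.41 -0.03]
hook [570.7 127.  196.4] [232.4 298.8]
tip [569.7 141.  196.4] [201.5 283.4]
corner [572.1 107.1 196.4] [276.8 321.1]
eye [401.  -51.5]
```

View pics/c6.png

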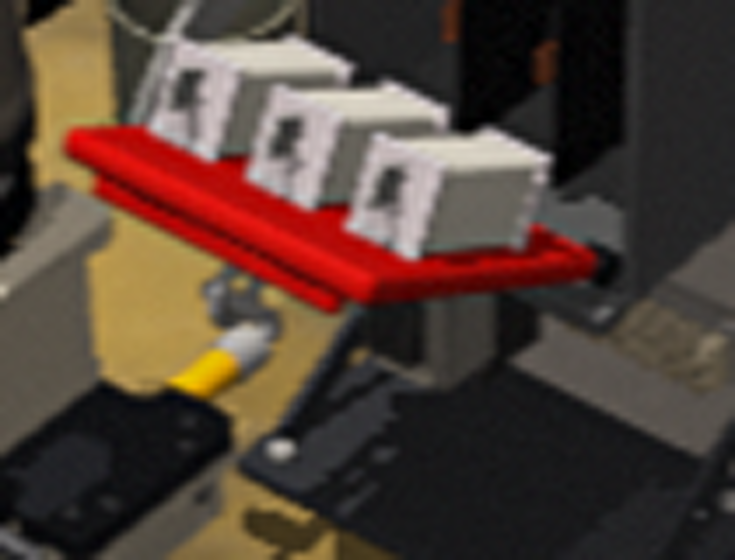

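The hatch is about 1.1 rad open, with the pin in the ring near (240,300). I'll continue down gently.

```bash
python3 -m crank '[[0.0007,0,0.005,0,0,0],[0.0007,0,0.005,0,0,0],[0.0005,0,0.004,0,0,0],[0.0003,0,0.004,0,0,0],[0,0,0,0,0,0]]'
python3 -m crank '[[0,0,0.003,0,0,0],[0,0,0.003,0,0,0],[0,0,0,0,0,0]]'; python3 -c "
from h import *
print(bot.get_obs()['moment'])"
```

```text
time: 11.9
tool_pos: [406.2, 95.3, 161.9]
tcp_rot: [3.142, -0.001, -3.071]
contact_force: [0.8, 0.2, -1.9]
grip_width: 22.0
finger_force: 30.0
time: 12.28
tool_pos: [406.2, 95.4, 156.0]
tcp_rot: [3.141, -0.0, -3.071]
contact_force: [-1.0, 0.9, -1.1]
grip_width: 21.7
finger_force: 30.0
[ 0.14285134 -0.11730292  0.08185004]
```

```bash
for k in 1; do python3 -m crank '[[0,0,0.003,0,0,0],[0,0,0.003,0,0,0],[0,0,0,0,0,0]]'; python3 -c "
from h import *
print(bot.get_obs()['moment'])"; done
python3 -m crank '[[0,0,0.003,0,0,0],[0,0,0.003,0,0,0],[0,0,0,0,0,0]]'; python3 -c "
from h import *
print(bot.get_obs()['moment'])"
```

```text
time: 12.65
tool_pos: [406.4, 95.4, 150.0]
tcp_rot: [3.142, -0.0, -3.071]
contact_force: [-0.5, 0.5, -1.2]
grip_width: 22.2
finger_force: 30.0
[ 0.16029851 -0.07474317  0.14907063]
time: 13.02
tool_pos: [406.6, 95.3, 144.1]
tcp_rot: [3.142, 0.0, -3.071]
contact_force: [0.3, 0.5, 0.1]
grip_width: 21.8
finger_force: 30.0
[ 0.1027421  -0.30150416  0.06656151]
```

```bash
python3 -m crank '[[0,0,0.003,0,0,0],[0,0,0.003,0,0,0],[0,0,0,0,0,0]]'; python3 -c "
from h import *
print(bot.get_obs()['moment'])"
python3 -m crank '[[0,0,0.003,0,0,0],[0,0,0,0,0,0]]'; python3 look.py pics/c7.png 240 165
```

```text
time: 13.4
tool_pos: [406.6, 95.3, 138.1]
tcp_rot: [3.142, 0.0, -3.071]
contact_force: [1.4, 0.2, -0.3]
grip_width: 21.9
finger_force: 30.0
[ 0.20093273 -0.50218402  0.00683972]
time: 13.65
tool_pos: [406.5, 95.3, 135.1]
tcp_rot: [3.142, 0.0, -3.071]
contact_force: [1.4, 1.3, -0.2]
grip_width: 21.8
finger_force: 30.0
[406.5  95.3 135.1] [ 3.142  0.    -3.071] [ 1.4  1.3 -0.2] [ 0.14 -0.51  0.07]
hook [568.7 126.8 151.6] [233.2 401.3]
tip [567.7 140.8 151.6] [203.  385.7]
corner [570.1 106.9 151.6] [276.9 423.7]
eye [401.  -51.5]
```

View pics/c7.png

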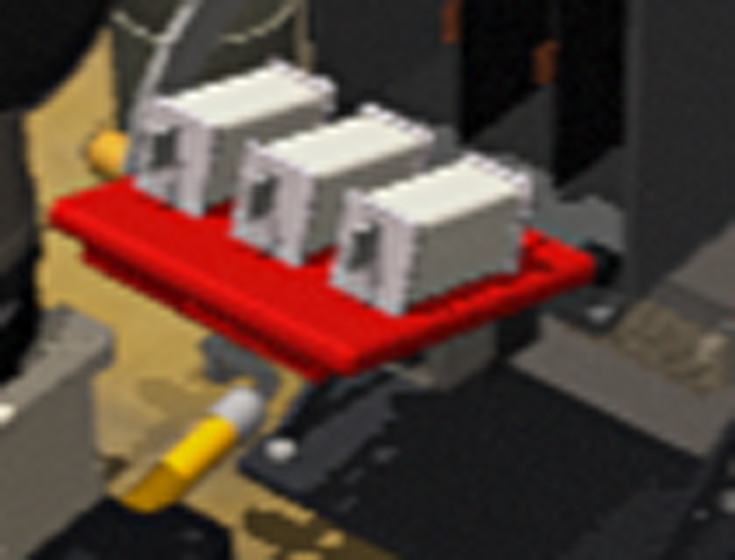

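Run:
```python
from h import *
import pickle
C=pickle.load(open("scene.pkl","rb"))
R=Ro.from_euler('z',.0705).as_matrix()
H=np.array([664.7,132.8,0])+R@[30,0,0];H[2]=170
for th in(0,1.1,1.2,1.25,1.3,1.35,1.4):
    r=[]
    for al,ou,y in((122,30,0),(150,6,-69),(150,6,69)):
        o_=ou*np.cos(th)+al*np.sin(th);u=al*np.cos(th)-ou*np.sin(th)
        P=H+R@[-o_,y,u];q=proj(*C,P);r+=[P.round(0).tolist(),np.round([(q[0]-240)*7,(q[1]-165)*7]).tolist()]
    print(th,r)
```

```text
0 [[665.0, 133.0, 292.0], [401.0, -51.0], [694.0, 66.0, 320.0], [605.0, -81.0], [684.0, 203.0, 320.0], [289.0, -217.0]]
1.1 [[573.0, 126.0, 199.0], [237.0, 292.0], [563.0, 56.0, 233.0], [366.0, 312.0], [554.0, 194.0, 233.0], [55.0, 158.0]]
1.2 [[570.0, 126.0, 186.0], [235.0, 323.0], [558.0, 56.0, 219.0], [356.0, 353.0], [548.0, 194.0, 219.0], [47.0, 198.0]]
1.25 [[570.0, 126.0, 180.0], [234.0, 338.0], [556.0, 56.0, 212.0], [352.0, 373.0], [546.0, 194.0, 212.0], [44.0, 218.0]]
1.3 [[569.0, 126.0, 174.0], [234.0, 353.0], [554.0, 56.0, 204.0], [349.0, 392.0], [544.0, 193.0, 204.0], [41.0, 237.0]]
1.35 [[569.0, 126.0, 167.0], [235.0, 367.0], [552.0, 56.0, 197.0], [346.0, 411.0], [542.0, 193.0, 197.0], [40.0, 256.0]]
1.4 [[570.0, 126.0, 161.0], [236.0, 380.0], [551.0, 56.0, 190.0], [345.0, 430.0], [541.0, 193.0, 190.0], [39.0, 274.0]]
```

```bash
python3 -m crank '[[0,0,0.003,0,0,0],[0,0,0.003,0,0,0],[0,0,0,0,0,0]]'; python3 -c "
from h import *
print(bot.get_obs()['moment'])"
python3 -m crank '[[0,0,0.003,0,0,0],[0,0,0.002,0,0,0],[0,0,0,0,0,0]]'; python3 -c "
from h import *
print(bot.get_obs()['moment'])"
```

```text
time: 14.08
tool_pos: [406.5, 95.3, 129.0]
tcp_rot: [3.142, -0.0, -3.071]
contact_force: [1.5, 0.8, 0.5]
grip_width: 21.5
finger_force: 30.0
[ 0.16576562 -0.66439754  0.02799835]
time: 14.45
tool_pos: [406.8, 95.4, 124.2]
tcp_rot: [3.142, 0.001, -3.071]
contact_force: [3.7, 0.2, 1.0]
grip_width: 21.4
finger_force: 30.0
[ 0.25977593 -0.96938672  0.02946499]
```

```bash
python3 -m crank '[[-0.002,0,0.003,0,0,0],[-0.001,0,0.002,0,0,0],[0,0,0,0,0,0]]'; python3 -c "
from h import *
print(bot.get_obs()['moment'])"
python3 -m crank '[[0,0,0.003,0,0,0],[0,0,0.002,0,0,0],[0,0,0,0,0,0]]'; python3 -c "
from h import *
print(bot.get_obs()['moment'])"
```

```text
time: 14.82
tool_pos: [408.5, 95.5, 118.7]
tcp_rot: [3.142, -0.002, -3.071]
contact_force: [-0.7, -0.5, 0.4]
grip_width: 22.0
finger_force: 30.0
[ 0.08090607 -0.15247484  0.01427594]
time: 15.2
tool_pos: [409.6, 95.6, 114.2]
tcp_rot: [3.141, 0.0, -3.071]
contact_force: [-0.2, 0.2, 0.5]
grip_width: 21.8
finger_force: 30.0
[ 0.12393886 -0.39354353  0.01452151]
```

```bash
cat > red.py <<'E'
from h import *
import sys
def red(i):
    b,g,r=[i[165:245,240:345,k].astype(int) for k in range(3)]
    m=((r>110)&(g<50)&(b<50)).astype(np.uint8)
    n,l,s,c=cv2.connectedComponentsWithStats(m);k=1+np.argmax(s[1:,4]);ys,xs=np.where(l==k)
    j=xs.argmin();return dict(left=(xs[j]*7,ys[j]*7),low=(xs[ys.argmax()]*7,ys.max()*7))
if __name__=="__main__":
    for f in("pics/c6.png","pics/c7.png"):
        i=np.zeros((480,640,3),np.uint8);i[165:245,240:345]=cv2.resize(cv2.imread(f),(105,80),interpolation=cv2.INTER_AREA);print(f,red(i))
    i,K,E,c=cam("scene");cv2.imwrite("pics/now.png",i);print("now",red(i))
E
python3 red.py
```

```text
pics/c6.png {'left': (np.int64(70), np.int64(133)), 'low': (np.int64(322), np.int64(308))}
pics/c7.png {'left': (np.int64(49), np.int64(210)), 'low': (np.int64(301), np.int64(371))}
now {'left': (np.int64(49), np.int64(210)), 'low': (np.int64(301), np.int64(371))}
```

```bash
cat > yel.py <<'E'
from h import *
import pickle
C=pickle.load(open("scene.pkl","rb"))
def yel(i):
    h=cv2.cvtColor(i,cv2.COLOR_BGR2HSV);m=cv2.inRange(h,(18,200,110),(32,255,255))
    n,l,s,c=cv2.connectedComponentsWithStats(m)
    for k in range(1,n):
        if s[k,4]<12: continue
        ys,xs=np.where(l==k);p=np.c_[xs,ys].astype(float);q=p-p.mean(0);w,v=np.linalg.eigh(q.T@q)
        a=q@v[:,1];print(s[k],p.mean(0).round(1),"ends",(p.mean(0)+a.min()*v[:,1]).round(1),(p.mean(0)+a.max()*v[:,1]).round(1),"w",np.sqrt(w/len(p)).round(1))
if __name__=="__main__":
    i=np.zeros((480,640,3),np.uint8);i[165:245,240:345]=cv2.resize(cv2.imread("pics/c7.png"),(105,80),interpolation=cv2.INTER_AREA);yel(i)
    print("now");i=cv2.imread("pics/now.png")[:, :];z=np.zeros_like(i);z[120:330,200:420]=i[120:330,200:420];yel(z)
    o=bot.get_obs();org=o['tool_pos']+[-1,0,16.5];print(o['tool_pos'])
    for t in(0,.1,.2,.3,.4):
        R=Ro.from_euler('ZY',[.0705,-t]).as_matrix();print(t,[np.round(proj(*C,org+R@p),1).tolist() for p in((65,0,0),(150,0,0),(165,0,0),(165,34,0))],(org+R@[165,20,0]).round(0))
E
python3 yel.py
```

```text
[258 225  16  13  81] [265.7 231.1] ends [271.9 225.7] [258.9 237. ] w [1.4 4.9]
now
[257 226  17  18 110] [265.1 234.1] ends [271.7 226.6] [258.2 242.2] w [1.5 6. ]
[409.58862844  95.57562046 114.24379474]
0 [[253.7, 252.8], [276.7, 234.4], [280.6, 231.3], [270.1, 225.9]] [572. 127. 131.]
0.1 [[253.5, 250.9], [276.3, 230.0], [280.2, 226.4], [269.6, 221.0]] [571. 127. 147.]
0.2 [[253.1, 249.1], [275.5, 225.8], [279.3, 221.8], [268.7, 216.4]] [568. 127. 164.]
0.3 [[252.5, 247.5], [274.3, 222.0], [278.1, 217.6], [267.4, 212.2]] [564. 127. 180.]
0.4 [[251.7, 246.1], [272.7, 218.5], [276.4, 213.8], [265.6, 208.3]] [559. 126. 195.]
```

Run:
```python
from h import *
import pickle
from yel import yel
from scipy.optimize import least_squares
C=pickle.load(open("scene.pkl","rb"))
for f,roi in(("scene0",(270,400,290,420)),("scene1",(120,330,200,420)),("now",(120,330,200,420))):
    i=cv2.imread(f"pics/{f}.png");z=np.zeros_like(i);a,b,c,d=roi;z[a:b,c:d]=i[a:b,c:d];print(f);yel(z)
for x in(130,140,150):print(x,np.round(proj(*C,(485+x,-161-.01*x,75)),1))
i=cv2.imread("pics/now.png");h=cv2.cvtColor(i,cv2.COLOR_BGR2HSV)
for r in range(208,246,2):print(r,' '.join('%02x%02x%02x'%tuple(i[r,c][::-1]) for c in range(252,296,2)))
```

```text
scene0
[359 287  20  18 127] [368.4 295.2] ends [377.1 287.9] [360.  302.2] w [1.6 6.5]
[386 354  34  13  82] [402.1 360. ] ends [419.1 354.3] [386.1 365.3] w [0.7 9.9]
scene1
now
[257 226  17  18 110] [265.1 234.1] ends [271.7 226.6] [258.2 242.2] w [1.5 6. ]
130 [375.6 290. ]
140 [378.2 287.8]
150 [380.7 285.6]
208 bb994c ba9a4e ba9b4f b99b51 bca052 8c5f30 761109 880606 640402 8f0806 b90e09 d8110d ea1610 d8100a d1100a d2110c d1100b d20f0a d20905 d20d0b 803535 aaa4a4
210 bb9b4e bd9b4e bd9a50 bc9b51 bd9e53 bb9d54 bca057 8f6135 8f1108 8d0404 650707 950b09 b50c06 d9120f ea1712 d6130b d20f0a d2110b d2110e d30e08 d50d07 d60f0b
212 bc9a4d bc9a4f bd9d51 bc9d53 be9e55 bc9b53 b99a52 ba9b51 bda156 754a30 980d0c 6e0606 630807 980c07 bb0e09 d9120d e8150f d7110d cf0b03 d3110c d40f0b d40c06
214 ba994d b7984d b8974d ba9a4f ba9b50 b99a51 b9984c b9984d 7f6d49 515555 565243 6d3924 9a0f0c 6a0404 660402 9d0b0a bc0e0a cf110b e8160d d30f0b bd0e06 9a0d0a
216 8c806c af9255 b7974e b4954f b3944d b99950 b89950 ba9b51 a48a4f 4d4b4a 535251 525453 585546 874e29 88130c 640101 6a0503 9f0d09 bd0e09 9a0c09 590302 51
[... 1516 characters left out ...]
a8045 a28648 7e6638 292522 131419 1b1b1d 1d1d1e 2e2d2f 181919 19191b
238 5c564a 5e564c a18b5b 92712f aa7600 a97600 895e01 806838 987e4a 9c7f46 9b8244 7f6736 44371d 4c3d21 7b6335 a68846 7d6637 18171a 1b1c20 19191b 18181a 181719
240 5f594e 5b564d 83663e a87500 ac7800 906402 796133 937a49 957c49 987d47 9a7e46 80673a 3e3318 47381d 45361c 4b3c21 44371c 4a3b1f 342b1a 18191c 1c1c1f 1a1b1e
242 61594f 5f5a4f 352f2c 9c6d04 986a00 705523 8d764b 8c744a 937b4b 917948 937b48 9a7e4a 997e46 514325 43381e 45391f 47391f a38647 866d39 473a1e 31291a 17191b
244 595348 191918 0e1014 0f1117 1f1a13 322d24 1e1a18 0f1014 29221b 7b653d 917b47 957d44 987d47 81693c 483a1f 9c8044 9d7f41 4b3c21 46381d 4a3c21 4a3c1f 4c3d21
```

Run:
```python
from h import *
import pickle
S=pickle.load(open("side.pkl","rb"))
for n,p in dict(tape=(281,318),fa=(228,310),fb=(248,319),cut1=(195,325),cut2=(193,348),cut3=(268,358),black=(191,368)).items():print(n,at_z(*S,*p,8).round(0))
```

```text
tape [450.  36.   8.]
fa [485. 158.   8.]
fb [456. 112.   8.]
cut1 [455. 234.   8.]
cut2 [399. 237.   8.]
cut3 [356.  72.   8.]
black [353. 240.   8.]
```

```bash
python3 -m crank '[[-0.0064,0,0.0135,0,-0.087,0],[-0.0064,0,0.0135,0,-0.087,0],[-0.0064,0,0.0135,0,-0.087,0],[0,0,0,0,0,0]]'; python3 -c "
from h import *
print(bot.get_obs()['moment'])"; python3 red.py; python3 yel.py|head -5
```

```text
time: 15.75
tool_pos: [430.3, 97.1, 74.8]
tcp_rot: [3.141, 0.257, -3.071]
contact_force: [-0.7, 0.4, -0.3]
grip_width: 21.7
finger_force: 30.0
[ 0.090502    0.09251319 -0.01569622]
pics/c6.png {'left': (np.int64(70), np.int64(133)), 'low': (np.int64(322), np.int64(308))}
pics/c7.png {'left': (np.int64(49), np.int64(210)), 'low': (np.int64(301), np.int64(371))}
now {'left': (np.int64(49), np.int64(210)), 'low': (np.int64(315), np.int64(378))}
[258 225  16  13  81] [265.7 231.1] ends [271.9 225.7] [258.9 237. ] w [1.4 4.9]
now
[255 228  20  26 155] [264.3 240.7] ends [272.4 228.6] [256.6 252.4] w [1.6 8.3]
[431.0046889   97.11571849  75.37820259]
0 [[260.5, 259.8], [282.6, 241.6], [286.4, 238.6], [276.1, 233.2]] [593. 129.  92.]
```

```bash
cat > st.py <<'E'
from h import *
o=bot.get_obs();f=o['contact_force']+[0,0,2.2];print("net",f.round(1),np.linalg.norm(f).round(1),o['moment'].round(2),o['tool_pos'].round(1))
E
for i in 1; do python3 -m crank '[[0.0024,0,0.0018,0,0,0],[0,0,0,0,0,0]]'>/dev/null; python3 st.py
python3 -m crank '[[0.0024,0,0.0018,0,0,0],[0,0,0,0,0,0]]'>/dev/null; python3 st.py
python3 -m crank '[[0.0016,0,0.0012,0,0,0],[0,0,0,0,0,0]]'>/dev/null; python3 st.py; done; python3 red.py|tail -1
```

```text
net [ 1.3 -0.4  2.8] 3.1 [ 0.16 -0.47 -0.05] [431.   97.1  73.8]
net [5.5 0.1 5.4] 7.7 [ 0.27 -1.08 -0.  ] [430.8  97.   72.2]
net [8.  1.8 7.2] 10.9 [ 0.38 -1.53 -0.01] [430.9  96.9  71.3]
now {'left': (np.int64(49), np.int64(210)), 'low': (np.int64(301), np.int64(378))}
```

```bash
python3 -m crank '[[0.0004,0,0.0015,0,0,0],[0,0,0,0,0,0]]'>/dev/null; python3 st.py
python3 -m crank '[[0.0004,0,0.0015,0,0,0],[0,0,0,0,0,0]]'>/dev/null; python3 st.py;  python3 red.py|tail -1; python3 yel.py | sed -n 3p
```

```text
net [8.8 2.2 7.7] 12.0 [ 0.37 -1.67  0.03] [431.5  97.   70. ]
net [9.5 1.7 8.5] 12.9 [ 0.45 -1.85  0.07] [432.1  97.   68.7]
now {'left': (np.int64(49), np.int64(210)), 'low': (np.int64(301), np.int64(378))}
[255 229  20  26 155] [264.6 241.6] ends [272.4 229.6] [256.9 253.6] w [1.6 8.3]
```

```bash
python3 -m crank '[[0.0004,0,0.0015,0,0,0],[0,0,0,0,0,0]]'>/dev/null; python3 st.py
python3 -m crank '[[0.0002,0,0.0015,0,0,0],[0,0,0,0,0,0]]'>/dev/null; python3 st.py;  python3 red.py|tail -1; python3 yel.py | sed -n 3p
```

```text
net [9.9 2.4 9.2] 13.8 [ 0.45 -2.    0.04] [432.6  97.   67.4]
net [10.6  2.2  9.4] 14.4 [ 0.45 -2.12  0.03] [433.2  97.1  66.1]
now {'left': (np.int64(49), np.int64(210)), 'low': (np.int64(301), np.int64(378))}
[256 229  19  26 150] [264.7 242. ] ends [272.4 230. ] [257. 254.] w [1.5 8.2]
```

```bash
python3 -m crank '[[0.0002,0,0.0015,0,0,0],[0,0,0,0,0,0]]'>/dev/null; python3 st.py
python3 -m crank '[[0.0002,0,0.0015,0,0,0],[0,0,0,0,0,0]]'>/dev/null; python3 st.py;  python3 red.py|tail -1; python3 yel.py | sed -n 3p
python3 - <<'E'
from h import *
import pickle
C=pickle.load(open("scene.pkl","rb"));o=bot.get_obs();T=Ro.from_euler('xyz',o['tcp_rot']).as_matrix();org=o['tool_pos']-16.5*T[:,2]
for t in(.4,.5,.6,.7,.8):
    R=Ro.from_euler('ZY',[.0705,-t]).as_matrix();q=[proj(*C,org+R@[x,0,0]) for x in(60,137)];print(t,np.round(q,1).tolist(),(org+R@[165,20,0]).round(0),(org+R@[-96,0,-13]).round(0))
E
```

```text
net [11.9  1.6 10.7] 16.1 [ 0.5  -2.22  0.04] [433.8  97.1  64.8]
net [11.7  2.4 10.9] 16.1 [ 0.58 -2.38  0.06] [434.5  97.1  63.5]
now {'left': (np.int64(49), np.int64(217)), 'low': (np.int64(301), np.int64(378))}
[255 230  20  26 154] [264.7 242.5] ends [272.5 230. ] [257.  254.6] w [1.5 8.3]
0.4 [[257.7, 258.8], [276.1, 234.3]] [580. 127. 144.] [347.  91.  30.]
0.5 [[256.9, 257.7], [274.4, 231.8]] [573. 127. 159.] [352.  91.  22.]
0.6 [[255.9, 256.9], [272.3, 229.6]] [564. 126. 173.] [358.  92.  14.]
0.7 [[254.8, 256.2], [269.9, 228.0]] [554. 126. 186.] [365.  92.   8.]
0.8 [[253.5, 255.8], [267.2, 226.7]] [543. 125. 198.] [373.  93.   2.]
```

```bash
python3 -m crank '[[0,0,0.0015,0,0,0],[0,0,0,0,0,0]]'>/dev/null; python3 st.py
python3 -m crank '[[0,0,0.0015,0,0,0],[0,0,0,0,0,0]]'>/dev/null; python3 st.py;  python3 red.py|tail -1; python3 yel.py | sed -n 3p
```

```text
net [12.9  3.5 10.5] 17.0 [ 0.57 -2.43  0.08] [435.1  97.2  62.2]
net [12.5  2.4  7.6] 14.8 [ 0.47 -2.16  0.07] [435.3  97.2  60.6]
now {'left': (np.int64(49), np.int64(217)), 'low': (np.int64(294), np.int64(378))}
[256 230  19  27 156] [264.9 242.7] ends [272.3 230.6] [257.5 254.9] w [1.6 8.3]
```

```bash
python3 -m crank '[[0,0,0,0,0,0],[0,0,0,0,0,0]]'>/dev/null; python3 st.py
python3 - <<'E'
from h import *
import pickle
a=cv2.imread("pics/now.png");i,K,E,c=cam("scene");cv2.imwrite("pics/now2.png",i);b=cv2.imread("pics/c7.png");b=cv2.resize(b,(105,80),interpolation=cv2.INTER_AREA)
def g(i):return cv2.cvtColor(i,cv2.COLOR_BGR2GRAY)
A=g(i)[165:245,240:345]; 
# subpixel shift of hatch front-right corner patch and fuse tops between c7 and now
for (x0,y0,x1,y1) in((48,40,62,56),(20,15,75,45),(5,25,35,48)):
    T=g(b)[y0:y1,x0:x1];P=A[y0-3:y1+9,x0-4:x1+4];r=cv2.matchTemplate(P,T,cv2.TM_CCOEFF_NORMED);_,m,_,l=cv2.minMaxLoc(r)
    yy=r[:,l[0]];k=l[1];d=0
    if 0<k<len(yy)-1:d=(yy[k-1]-yy[k+1])/(2*(yy[k-1]-2*yy[k]+yy[k+1]))
    print("shift",l[0]-4,round(k-3+d,2),round(m,3))
E
```

```text
net [13.4  2.7  8.2] 16.0 [ 0.44 -2.04  0.04] [434.9  97.2  60.4]
shift 0 0.98 0.937
shift 0 0.98 0.965
shift 0 1.7 0.874
```

```bash
python3 -m crank '[[-0.0008,0,0.0015,0,0,0],[0,0,0,0,0,0]]'>/dev/null; python3 st.py
python3 -m crank '[[-0.0008,0,0.0015,0,0,0],[0,0,0,0,0,0]]'>/dev/null; python3 st.py; python3 red.py|tail -1; python3 yel.py | sed -n 3p
```

```text
net [9.5 1.8 4.4] 10.6 [ 0.33 -1.17 -0.06] [433.9  97.1  58. ]
net [ 6.8  1.4 10.4] 12.5 [ 0.23 -0.72  0.01] [434.   97.2  56.6]
now {'left': (np.int64(49), np.int64(238)), 'low': (np.int64(294), np.int64(399))}
[256 232  19  26 153] [264.9 244.5] ends [272.6 232.1] [257.2 256.8] w [1.5 8.3]
```

```bash
python3 -m crank '[[-0.0002,0,0.0015,0,0,0],[0,0,0,0,0,0]]'>/dev/null; python3 st.py; python3 red.py|tail -1
python3 -m crank '[[-0.0002,0,0.0015,0,0,0],[0,0,0,0,0,0]]'>/dev/null; python3 st.py; python3 red.py|tail -1; python3 yel.py | sed -n 3p
```

```text
net [ 6.3  0.6 11.2] 12.9 [ 0.17 -0.75 -0.03] [434.8  97.2  55.4]
now {'left': (np.int64(49), np.int64(245)), 'low': (np.int64(329), np.int64(406))}
net [ 6.   1.3 14.7] 15.9 [ 0.18 -0.79  0.03] [435.7  97.3  54.3]
now {'left': (np.int64(49), np.int64(252)), 'low': (np.int64(322), np.int64(413))}
[257 233  19  25 149] [266.  244.9] ends [273.6 233.1] [258.4 256.9] w [1.5 8.1]
```

```bash
python3 -m crank '[[0,0,0.0005,0,0.03,0],[0,0,0,0,0,0]]'>/dev/null; python3 st.py; python3 red.py|tail -1
python3 -m crank '[[0,0,0.0005,0,0.03,0],[0,0,0,0,0,0]]'>/dev/null; python3 st.py; python3 red.py|tail -1; python3 yel.py | sed -n 3p
```

```text
net [ 0.   0.1 21.1] 21.1 [ 0.13 -0.57  0.01] [434.6  97.2  53.6]
now {'left': (np.int64(42), np.int64(252)), 'low': (np.int64(322), np.int64(413))}
net [-3.2 -0.2 23.6] 23.8 [ 0.2  -0.25  0.01] [434.1  97.3  53. ]
now {'left': (np.int64(63), np.int64(238)), 'low': (np.int64(336), np.int64(420))}
[257 233  19  26 152] [265.9 245.2] ends [273.6 233.1] [258.3 257.2] w [1.5 8.2]
```

```bash
cat > sh.py <<'E'
from h import *
i,K,E,c=cam("scene");cv2.imwrite("pics/now2.png",i);g=lambda i:cv2.cvtColor(i,cv2.COLOR_BGR2GRAY)
b=cv2.resize(cv2.imread("pics/c7.png"),(105,80),interpolation=cv2.INTER_AREA);A=g(i)[165:245,240:345]
for (x0,y0,x1,y1) in((44,38,62,56),(16,12,50,36),(7,25,25,44),(20,32,50,54)):
    T=g(b)[y0:y1,x0:x1];P=A[max(0,y0-3):y1+12,x0-6:x1+6];r=cv2.matchTemplate(P,T,cv2.TM_CCOEFF_NORMED);_,m,_,l=cv2.minMaxLoc(r)
    yy=r[:,l[0]];k=l[1];d=(yy[k-1]-yy[k+1])/(2*(yy[k-1]-2*yy[k]+yy[k+1])) if 0<k<len(yy)-1 else 0
    print("shift",l[0]-6,round(k-3+d,2),round(m,3),end='; ')
print()
E
python3 sh.py
```

```text
shift -1 5.91 0.885; shift -2 5.16 0.823; shift 2 8.05 0.827; shift -1 6.24 0.899;
```

```bash
python3 -m crank '[[0,0,-0.001,0,-0.03,0],[0,0,-0.002,0,0,0],[0,0,0,0,0,0]]'>/dev/null; python3 st.py; python3 sh.py; python3 yel.py | sed -n 3p
python3 -m crank '[[0,0,-0.003,0,0,0],[0,0,0,0,0,0]]'>/dev/null; python3 st.py; python3 sh.py; python3 yel.py | sed -n 3p
```

```text
net [ 0.7 -0.1  2. ] 2.1 [-0.06  0.19  0.09] [430.5  97.1  53.6]
shift -1 5.92 0.887; shift -2 5.16 0.822; shift 0 6.88 0.94; shift -1 6.22 0.906; 
[257 233  19  26 152] [265.9 245.2] ends [273.6 233.1] [258.3 257.2] w [1.5 8.2]
net [-0.2  1.  -0.1] 1.0 [0.05 0.34 0.01] [430.4  97.1  56.7]
shift -1 5.9 0.886; shift -2 5.15 0.823; shift 0 6.89 0.941; shift -1 6.23 0.901; 
[257 233  19  26 152] [265.9 245.2] ends [273.6 233.1] [258.3 257.2] w [1.5 8.2]
```

```bash
python3 -m crank '[[0,-0.006,0,0,0,0],[0,0,0,0,0,0]]'>/dev/null; python3 st.py
python3 -m crank '[[0,-0.008,0,0,0,0],[0,0,0,0,0,0]]'>/dev/null; python3 st.py
python3 -m crank '[[0,-0.008,0,0,0,0],[0,0,0,0,0,0]]'>/dev/null; python3 st.py;python3 sh.py; python3 red.py >/dev/null; python3 yel.py | sed -n 3p
```

```text
net [-0.1  0.8 -0.2] 0.8 [0.02 0.29 0.06] [431.1  90.7  56.8]
net [ 0.1 -0.3 -0.3] 0.5 [0.04 0.3  0.01] [431.8  82.5  56.9]
net [ 0.2 -0.9 -0.9] 1.3 [0.05 0.28 0.02] [432.4  74.6  56.9]
shift -1 5.85 0.882; shift -2 5.15 0.822; shift 6 10.63 0.735; shift -1 6.21 0.901; 
[262 236  20  26 158] [271.8 248.5] ends [279.3 236.6] [264.1 260.7] w [1.6 8.4]
```

```bash
python3 -m crank '[[0,-0.008,0,0,0,0],[0,-0.004,0,0,0,0],[0,0,0,0,0,0]]'>/dev/null; python3 st.py
python3 -m crank '[[0.0064,0,-0.0135,0,0.087,0],[0.0064,0,-0.0135,0,0.087,0],[0,0,0,0,0,0]]'; python3 st.py;python3 sh.py; python3 red.py >/dev/null; python3 yel.py | sed -n 3p
```

```text
net [ 0.9 -0.4  0.3] 1.0 [ 0.02  0.26 -0.04] [433.2  62.8  56.9]
time: 23.22
tool_pos: [417.2, 61.9, 81.7]
tcp_rot: [-3.141, 0.061, -3.071]
contact_force: [-0.2, -0.1, -2.4]
grip_width: 21.6
finger_force: 30.0
net [-0.2 -0.1 -0.2] 0.3 [-0.03  0.1   0.05] [417.2  61.9  81.7]
shift -1 5.78 0.877; shift 0 3.88 0.601; shift 6 10.18 0.376; shift -1 6.24 0.876; 
[267 237  18  23 134] [275.4 247.2] ends [282.4 237.5] [267.5 257.9] w [1.6 7.1]
```

```bash
python3 -m crank '[[0,-0.04,0,0,0,0],[0,-0.045,0,0,0,0],[0,-0.045,-0.02,0,0.08,0.04],[0,-0.04,-0.03,0,0.09,0.04],[0,-0.02,-0.03,0,0.09,0]]'
python3 -m crank '[[-0.02,0,-0.03,0,0.09,0],[-0.03,-0.02,-0.01,0,0,0],[0,0,0,0,0,0],[0,0,0,0,0,0]]'
python3 - <<'E'
from h import *
from yel import yel
o=bot.get_obs();T=Ro.from_euler('xyz',o['tcp_rot']).as_matrix();org=o['tool_pos']-16.5*T[:,2];print(org.round(1))
for n in("scene","side"):
    i,K,E,c=cam(n);cv2.imwrite(f"pics/{n}9.png",i)
    p=[np.round(proj(K,E,org+[x,0,0])) for x in(60,137)];u,v=map(int,np.mean(p,0));z=np.zeros_like(i);s=np.s_[max(v-50,0):v+50,max(u-50,0):u+50];z[s]=i[s];print(n);yel(z)
    for t in(-.1,0,.1,.2):
        R=Ro.from_euler('ZY',[-.01,-t]).as_matrix();print(t,[np.round(proj(K,E,org+R@[x,0,0]),1).tolist() for x in(65,137)])
E
```

```text
time: 23.95
tool_pos: [428.1, -129.5, 160.8]
tcp_rot: [-3.14, -0.205, 3.129]
contact_force: [0.5, 0.3, -2.5]
grip_width: 21.8
finger_force: 30.0
time: 24.45
tool_pos: [484.7, -147.8, 185.8]
tcp_rot: [-3.141, -0.295, 3.132]
contact_force: [-0.4, -0.4, -1.6]
grip_width: 21.8
finger_force: 30.0
[ 489.5 -147.8  201.6]
scene
[376 242   5   7  26] [377.7 244.9] ends [378.4 242.1] [376.8 248.2] w [1.3 1.7]
-0.1 [[358.0, 263.9], [377.6, 250.1]]
0 [[358.3, 261.7], [378.3, 245.5]]
0.1 [[358.4, 259.6], [378.6, 241.1]]
0.2 [[358.2, 257.7], [378.5, 237.0]]
side
-0.1 [[357.5, 226.7], [352.5, 203.2]]
0 [[357.7, 224.8], [352.8, 199.1]]
0.1 [[357.9, 223.1], [353.2, 195.4]]
0.2 [[358.2, 221.6], [353.7, 192.1]]
```

```bash
python3 -m crank '[[0,-0.0125,0,0,0.07,0],[0,0,0,0,0,0],[0,0,0,0,0,0]]'
cat > go.py <<'E'
from h import *
from yel import yel
o=bot.get_obs();T=Ro.from_euler('xyz',o['tcp_rot']).as_matrix();org=o['tool_pos']-16.5*T[:,2];print(org.round(1),o['tcp_rot'].round(3))
i,K,E,c=cam("scene");p=[proj(K,E,org+[x,0,0]) for x in(60,137)];u,v=map(int,np.mean(p,0));z=np.zeros_like(i);s=np.s_[v-40:v+40,u-40:u+40];z[s]=i[s];yel(z)
for t in(-.05,0,.05,.1):
    R=Ro.from_euler('ZY',[-.01,-t]).as_matrix();print(t,[np.round(proj(K,E,org+R@[x,0,0]),1).tolist() for x in(65,137)])
for z in(110,90,78):print(z,(T.T@(np.array([485,-160.5,z])-org)).round(1))
E
python3 go.py
```

```text
time: 24.92
tool_pos: [485.3, -160.3, 187.0]
tcp_rot: [-3.14, -0.362, 3.131]
contact_force: [-0.3, 0.3, -2.6]
grip_width: 21.8
finger_force: 30.0
[ 491.1 -160.3  202.5] [-3.14  -0.362  3.131]
-0.05 [[363.2, 264.8], [382.9, 249.6]]
0 [[363.3, 263.7], [383.2, 247.3]]
0.05 [[363.3, 262.6], [383.4, 245.1]]
0.1 [[363.4, 261.6], [383.5, 243.0]]
110 [-27.   -0.1  88.6]
90 [-34.1  -0.  107.3]
78 [-38.4  -0.  118.6]
```

```bash
python3 -m crank '[[-0.014,-0.0005,0.044,0,0,0],[-0.014,0,0.045,0,0,0],[0,0,0,0,0,0]]'
python3 go.py|head -1;python3 st.py
```

```text
time: 25.35
tool_pos: [477.8, -160.3, 92.0]
tcp_rot: [3.141, -0.369, 3.132]
contact_force: [-0.7, -0.4, -2.1]
grip_width: 22.1
finger_force: 30.0
[ 483.8 -160.4  107.4] [ 3.141 -0.369  3.132]
net [-0.1 -0.4  0.4] 0.5 [-0.05 -0.29  0.03] [ 479.5 -161.    94.1]
```

```bash
python3 -m crank '[[-0.0036,0,0.0094,0,0,0],[-0.0036,0,0.0094,0,0,0],[0,0,0,0,0,0]]'>/dev/null;python3 st.py
python3 -m crank '[[-0.0018,0,0.0047,0,0,0],[-0.0014,0,0.0037,0,0,0],[0,0,0,0,0,0]]'>/dev/null;python3 st.py;python3 go.py|head -1
```

```text
net [ 0.1 -0.4 -0.6] 0.8 [ 0.02 -0.3  -0.03] [ 480.2 -161.4   73.6]
net [ 0.8  2.6 -0.5] 2.7 [ 0.38 -0.39  0.14] [ 480.2 -161.2   64.4]
[ 486.  -161.2   79.9] [-3.14  -0.363  3.132]
```

```bash
python3 -m crank '[[-0.0007,0.0008,0.0019,0,0,0],[0,0,0,0,0,0]]'>/dev/null;python3 st.py
python3 -m crank '[[-0.0007,0,0.0019,0,0,0],[0,0,0,0,0,0],[0,0,0,0,0,0]]'>/dev/null;python3 st.py;python3 go.py|head -1
```

```text
net [0.1 0.7 0.7] 1.0 [ 0.2  -0.34  0.01] [ 480.2 -160.9   62.9]
net [-1.6  0.3  4.1] 4.5 [ 0.08 -0.14 -0.04] [ 480.  -160.8   60.9]
[ 485.9 -160.9   76.4] [-3.139 -0.363  3.131]
```

```bash
python3 -m crank '[[-0.0005,0,0.0014,0,0,0],[0,0,0,0,0,0]]'>/dev/null;python3 st.py
python3 -m crank '[[0,0,0,0,0,0],[0,0,0,0,0,0],[0,0,0,0,0,0],[0,0,0,0,0,0]]' 60
python3 -m crank '[[0.004,0,-0.01,0,0,0],[0.01,0,-0.03,0,0,0],[0.02,0,-0.05,0,0,0],[0.02,0,-0.05,0,-0.18,0],[0,0,-0.03,0,-0.18,0]]'
python3 -m crank '[[0,0,0,0,0,0],[0,0,0,0,0,0]]'
python3 - <<'E'
from h import *
from yel import yel
import pickle
i,K,E,c=cam("wrist");cv2.imwrite("pics/w9.png",i);print(bot.get_obs()['tool_pos'],bot.get_obs()['tcp_rot'])
b,g,r=[i[...,k].astype(int) for k in range(3)];m=((r>140)&(g<60)&(b<60)).astype(np.uint8);n,l,s,ce=cv2.connectedComponentsWithStats(m)
for k in range(1,n):
    if s[k,4]>25:print("red",s[k],ce[k].round(1),at_z(K,E,*ce[k],75).round(1))
for f in("scene0",0):
    z=cv2.imread(f"pics/{f}.png") if f else cam("scene")[0]
    if not f:cv2.imwrite("pics/sceneE.png",z)
    q=np.zeros_like(z);q[270:400,290:384]=z[270:400,290:384];yel(q)
for n in("side",):
    z=cam(n)[0];cv2.imwrite("pics/sideE.png",z)
    for w in(cv2.imread("pics/side0.png"),z):
        q=np.zeros_like(w);q[215:275,330:380]=w[215:275,330:380];yel(q)
E
python3 sh.py
```

```text
net [-1.9  0.4  7.7] 7.9 [0.02 0.14 0.03] [ 480.  -160.8   59.5]
time: 27.62
tool_pos: [480.2, -160.7, 59.2]
tcp_rot: [-3.14, -0.363, 3.131]
contact_force: [-0.2, -0.2, -0.2]
grip_width: 54.1
finger_force: 0.0
time: 28.25
tool_pos: [486.1, -160.8, 242.6]
tcp_rot: [-3.137, 0.007, 3.132]
contact_force: [-0.8, -0.8, -0.4]
grip_width: 55.4
finger_force: 0.0
time: 28.5
tool_pos: [484.4, -160.3, 238.6]
tcp_rot: [-3.14, -0.005, 3.132]
contact_force: [-0.1, -0.6, -1.0]
grip_width: 55.4
finger_force: 0.0
[ 484.58142536 -160.21165347  237.76778227] [-3.14060559 -0.00634     3.13206544]
red [589  96  51  20 237] [613.5 104. ] [383.1  93.4  75. ]
red [578 111  62  56 408] [604.2 140. ] [412.7  92.6  75. ]
red [309 119  16   7  83] [316.3 122. ] [ 395.3 -161.    75. ]
red [508 152  17  17  94] [516.9 158.5] [428.   18.4  75. ]
red [480 176  45  23 231] [500.9 190.4] [456.6   8.4  75. ]
red [302 286  29   6  99] [314.9 288.6] [ 554.4 -164.    75. ]
[359 287  20  18 127] [368.4 295.2] ends [377.1 287.9] [360.  302.2] w [1.6 6.5]
[361 287  19  18 113] [370.  294.6] ends [378.3 287.2] [361.4 302.1] w [1.5 6.5]
[353 233   9  23  95] [356.6 243.7] ends [354.5 232.9] [358.9 254.8] w [1.6 6.6]
shift -1 5.76 0.892; shift -2 5.15 0.823; shift 0 6.89 0.939; shift -1 6.18 0.894;
```

```bash
python3 -c "
from h import *
print(bot.close_job())"
```

```text
the job is handed in; nothing more can be done
None
```

The hatch is drawn fully open and stayed put when I let the load off and unhooked. The stick is back in its rest, about 5 mm further forward than it lay, and the job was handed in at about 28.5 s, though the judge gave no verdict. Two points are uncertain: the tool force briefly read about 24 N near the stop, which I put down mostly to the stick's tail pressing on the bench or the cutters, with about 9 N on the eye, and I did not check afterwards whether the cutters had moved.

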